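Charge the grinding jar

TASK

Pour all eight steel grinding balls out of the small cup into the wide grinding jar without spilling any onto the bench, then stand the empty cup upright and centred on top of the narrow raised cup stand, and let go of it. Leave the jar's lid, the two glass vials and the bottle where they are.

Things in the scene. Friction and masses are not known exactly. Their poses are not given: they have to be found in the camera images.
- cup: Small loose straight-sided steel cup without handle, outside diameter 56 mm, height 80 mm, wall 3 mm, base 6 mm thick, 100 to 200 g empty; stands upright on the bench with the eight balls in it (they fill about the lower 35 mm). Origin: centre of its underside; z: its axis, towards the mouth.
- cup_rim (a point): Centre of the cup's mouth, 80 mm above the cup's origin along its axis.
- jar: Heavy steel grinding jar fixed to the bench, a wide open round pot with a thicker foot and rim: outside diameter 112 mm at foot and rim, height 90 mm, mouth 100 mm wide, body inside about 92 mm wide, floor 10 mm thick. Origin: centre of its underside; z up.
- jar_rim (a point): Centre of the jar's mouth, at rim height, 90 mm above the bench.
- stand: Cup stand fixed to the bench: round dark foot 90 mm across and 10 mm thick, slim stem 20 mm thick, and a flat round top only 42 mm across, 65 mm above the bench. Origin: centre of its underside; z up.
- stand_top (a point): Centre of the stand's flat top, 65 mm above the bench, where the centre of the cup's underside goes.
- ball0: Steel grinding ball, 16 mm in diameter, 17 g, one of eight alike, at first in the cup. Origin: its centre.
- ball1: Steel grinding ball, 16 mm in diameter, 17 g, one of eight alike, at first in the cup. Origin: its centre.
- ball2: Steel grinding ball, 16 mm in diameter, 17 g, one of eight alike, at first in the cup. Origin: its centre.
- ball3: Steel grinding ball, 16 mm in diameter, 17 g, one of eight alike, at first in the cup. Origin: its centre.
- ball4: Steel grinding ball, 16 mm in diameter, 17 g, one of eight alike, at first in the cup. Origin: its centre.
- ball5: Steel grinding ball, 16 mm in diameter, 17 g, one of eight alike, at first in the cup. Origin: its centre.
- ball6: Steel grinding ball, 16 mm in diameter, 17 g, one of eight alike, at first in the cup. Origin: its centre.
- ball7: Steel grinding ball, 16 mm in diameter, 17 g, one of eight alike, at first in the cup. Origin: its centre.
- jar_lid: Bystander: the jar's loose steel lid lying on the bench, a disc 112 mm across and about 14 mm thick with a small knob up to 34 mm. Origin: centre of its underside.
- vial0: Bystander: loose capped glass vial, 26 mm in diameter, 50 mm high, upright. Origin: centre of its underside.
- vial1: Bystander: second vial, the same.
- bottle: Bystander: loose white plastic bottle, 60 mm in diameter, 130 mm high, upright. Origin: centre of its underside.
There are look-alikes about, which are no part of the job. Leave any turquoise or yellow look-alike of the cup alone.

How it is judged (in metres and radians):
On the way, in this order (a step that is already met when the one before it is completed fails the run):
1. the cup is tipped (more than 45 degrees) with its mouth above the jar's rim and within 90 mm of the jar's axis (angle between cup's own z axis and vertical above 0.785 rad and horizontal distance between cup_rim and jar below 0.09 m and z of cup_rim in the frame of jar above 0.09 m).
2. all eight balls are in the jar (horizontal distance between each of ball0, ball1, ball2, ball3, ball4, ball5, ball6, ball7 and jar below 0.047 m and z of ball0 in the frame of jar between 0.012 and 0.082 m and z of ball1 in the frame of jar between 0.012 and 0.082 m and z of ball2 in the frame of jar between 0.012 and 0.082 m and z of ball3 in the frame of jar between 0.012 and 0.082 m and z of ball4 in the frame of jar between 0.012 and 0.082 m and z of ball5 in the frame of jar between 0.012 and 0.082 m and z of ball6 in the frame of jar between 0.012 and 0.082 m and z of ball7 in the frame of jar between 0.012 and 0.082 m), for 0.2 s.
At the end, for the whole second after the job is handed in: All eight balls lie at rest in the jar (below its rim, inside its wall); the cup stands released, at rest and upright (within 3.5 degrees) on the stand's top, its underside within 3 mm of the top's height and its axis within 14 mm of the top's centre (all of step 2 and linear speed of each of ball0, ball1, ball2, ball3, ball4, ball5, ball6, ball7 below 0.05 m/s and horizontal distance between cup and stand_top below 0.014 m and z of cup in the frame of stand_top between -0.003 and 0.003 m and angle between cup's own z axis and vertical below 0.06 rad and linear speed of cup below 0.01 m/s); the robot touches nothing.
It fails at once if a ball drops onto the bench (or off it) (height (world z) of any of ball0, ball1, ball2, ball3, ball4, ball5, ball6, ball7 below 0.0105 m).
It fails at once if the lid, a vial or the bottle is moved by more than 20 mm or tipped over (distance of any of jar_lid, vial0, vial1, bottle from where it was at the start of the episode above 0.02 m or angle between any of jar_lid, vial0, vial1, bottle's own z axis and vertical above 0.5 rad).
It also fails if it takes over 54 s, if anything falls off the work surface, if the arm or the gripper's body presses on something with over 40 N, if the wrist force passes 120 N, or if a joint passes its speed limit or range.

ROBOT

A 6-joint arm with a two-finger parallel gripper is mounted at the origin on the work surface. World frame = base frame: x ahead of the robot, y to its left, z up, the work surface at z = 0. Lengths are in mm, angles in rad, forces in N, time in s.
With the tool pointing down it reaches from about 300 to 775 mm from the base axis. Payload 14.6 kg.
Tool frame: the origin (TCP) lies midway between the tips of the shut fingers; the grasp point (between the pads) lies 19 mm behind it (manip.grasp_offset is the distance from the TCP to the grasp point, in mm); z points along the fingers, y is the line along which they close (so a half turn about z gives the same grasp; the last joint's range is limited). The gripper opens to 94 mm and grips with 3 to 60 N. Pads are 16 mm wide; open, the fingers measure 119 mm over their backs; the gripper's body (75 mm by 177 mm) begins 78 mm behind the grasp point.
Start: joints at [-1.278, 0.3, 1.521, -0, 1.321, -0.067], TCP at [193.64, -514.774, 205.446] pointing down, gripper open.
Joint ranges: [-3.03, 3.03], [-0.79, 2.21], [0.23, 2.52], [-1.04, 4.18], [0, 3.07], [-2.55, 2.55]. Speed limits (rad/s): [2.22, 2.22, 2.57, 3.14, 3.14, 3.14].

INTERFACE

Orientations are given as [roll, pitch, yaw] about the fixed x, y, z axes, in that order (R = Rz(yaw) Ry(pitch) Rx(roll)).
In Python, from cell import manip, viewer gives the robot as it stands. The module is installed in compiled form; this text tells all that it offers.
- The arm moves only by the tool move_arm, never from a script. Its argument "moves" is a list of rows, each a list of 4 numbers: the shift along the tool's x, y, z in m, then the turn about the tool's z in rad. A call has 1 to 12 rows; each row is the pose to reach, as a shift and turn from the pose commanded when the call began, along the tool's axes at that moment; what a row does not reach only later rows make up. A row lasts 1/10 s, in which the tool goes at most 50 mm and 8.59 degrees, less where a joint would pass 70% of its speed; a pose out of reach is approached as far as the arm can. A call with a gripper value outside its range is refused whole. "jaw" is the finger opening in m, from 0 to 0.094, set as the call begins (left out, the last holds). The fingers move at their own pace and stop on an object; "squeeze" is the grip in N (left out, the last holds). Time passes only in rows, so rows that repeat a pose let the fingers close. It gives the time, the measured TCP pose, the force, the opening and the grip force at its end, in the units of the state.
- manip.read_state(): the state, without advancing time (a new reading comes with each control period).
- viewer.camera(name): name is "side" or "top" or "wrist"; returns a dict with "frame" (480x640x3 uint8, blue, green, red), "z_map" (480x640 float32, mm along the optical axis (not along the pixel's ray), 0 where there is no reading), "fx", "fy", "cx", "cy" (pixels), "origin" and "orientation" of the camera in the world. Camera axes: x right, y down, z forward; pixel columns grow to the right and rows downward; lengths in mm; the calibration is good to about 2 mm. A picture is of the moment at which its call begins.
- manip.sign_off(): hands the job in; it is judged then, once.
The state is a dict: "clock": time; "joints": joint angles; "qd": joint speeds; "effort": joint torques, N m; "eef_pos": TCP position; "eef_rot": TCP orientation; "wrist_force": force on the tool from outside, world axes, zero at the start; "moment": the same for the moment, N m; "finger_gap": finger opening in mm; "finger_force": force on a finger pad.
Only numpy, scipy, OpenCV 4.12 (cv2) and the standard library are available. Lean on these libraries where they do the work, as an engineer would, in place of code of your own. Each camera call takes 0.05 s, during which the arm holds its last target. There are 200 camera calls.

## Working session

There is one attempt and no reset: what is moved stays moved. The work goes in short steps, Python scripts to look and compute and a tool call to move; the robot and the scene stay as the last step left them, time stands still between calls to the robot, and variables do not carry over. Pictures are saved under pics/ and viewed, at most 10 in all, crops included, and the job is handed in when it is done.

Besides the shell and the picture viewer there is one more tool, called after "Request:" by a JSON object that holds its "fn" and its "kwargs", one argument or row to a line. move_arm: Moves the arm, as the interface text tells. Its arguments: {"type":"object","properties":{"moves":{"type":"array"},"jaw":{"type":"number"},"squeeze":{"type":"number"}},"required":["moves"]}

```bash
mkdir -p pics; cat > h.py <<'E'
import numpy as np, cv2
from cell import manip, viewer
from scipy.spatial.transform import Rotation as R
def cam(n):
    c=viewer.camera(n); o=np.array(c["orientation"],float)
    c["R"]=o if o.shape==(3,3) else R.from_euler('xyz',o).as_matrix()
    c["t"]=np.array(c["origin"],float); return c
def pts(c):
    v,u=np.mgrid[0:480,0:640]; z=c["z_map"]
    p=np.stack([(u-c["cx"])/c["fx"]*z,(v-c["cy"])/c["fy"]*z,z],-1)
    return p@c["R"].T+c["t"]
def ray(c,u,v,h):
    d=c["R"]@np.array([(u-c["cx"])/c["fx"],(v-c["cy"])/c["fy"],1]); return c["t"]+d*(h-c["t"][2])/d[2]
E
python3 - <<'E'
from h import *
for n in ("top","side"):
    c=cam(n); cv2.imwrite(f"pics/{n}0.png",c["frame"]); print(n,c["orientation"],c["origin"],c["fx"],c["cx"],c["cy"])
    np.savez(f"{n}0.npz",**{k:c[k] for k in("frame","z_map","fx","fy","cx","cy","R","t")})
s=manip.read_state();print(s["clock"],s["eef_pos"],s["eef_rot"],s["finger_gap"])
E
```

```text
top [-2.98771684 -0.00680724 -1.56204687] [ 420.94538024  -39.15501298 1250.62196885] 562.7028180528679 320.4226577904553 246.90353908571035
side [-2.38766545  0.00943403 -2.90916814] [453.38284122 527.30710327 704.50996137] 525.0993037009397 320.15973196168744 241.223192924889
0.1 [ 193.55423561 -514.54827725  204.93783769] [-3.14051126e+00 -3.86882604e-05  3.59778775e-01] 93.8674078813054
```

View pics/top0.png

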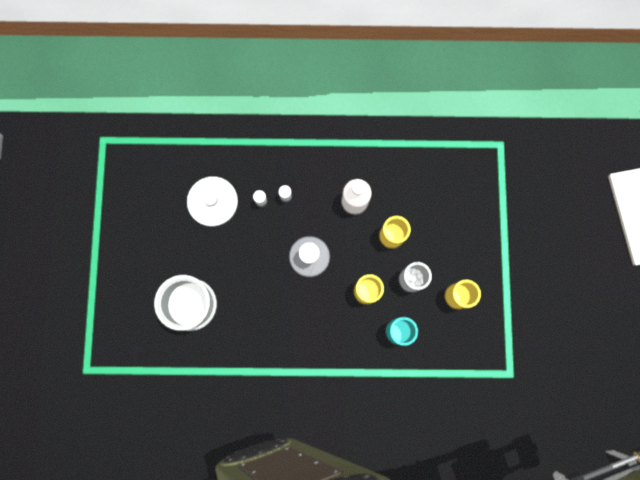

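View pics/side0.png

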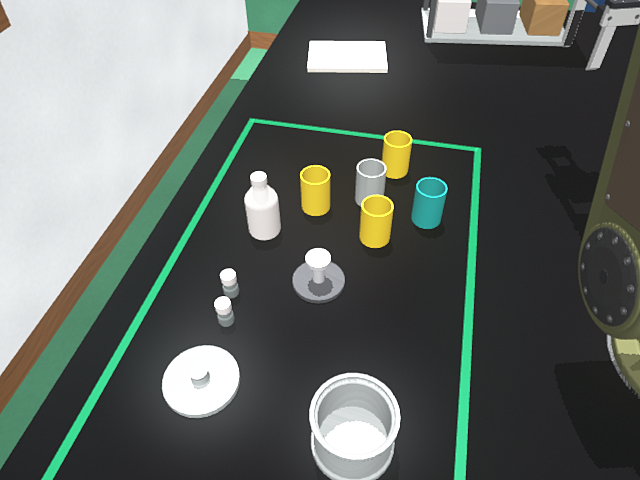

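The grey steel cup with balls, at top (415,278) and side (370,183), is the target. Possible confusions in the top view are the yellow cups at (395,232), (369,289) and (463,295) and the turquoise one at (403,331). The jar is at (186,304), the stand top at (309,253), the lid at (212,201), the vials at (260,198) and (285,193), and the bottle at (356,196).

The moves only turn the tool about its own z axis, so I can't tip the cup with the wrist. I'll pivot it in the grip by levering it over the jar rim.

```bash
python3 - <<'E'
from h import *
def load(n):
    d=dict(np.load(f"{n}0.npz")); return d
def circ(p):
    A=np.c_[2*p,np.ones(len(p))]; s=np.linalg.lstsq(A,(p**2).sum(1),rcond=None)[0]; return s[:2],np.sqrt(s[2]+s[:2]@s[:2])
for n in("top","side"):
    c=load(n); P=pts(c); ok=c["z_map"]>0; print(n,"bench z",np.median(P[...,2][(P[...,2]<15)&ok]))
    B=dict(cup=((415,278),(370,183),80,32),jar=((186,304),(355,415),90,60),stand=((309,254),(318,258),65,25))
    for k,(a,b,h,r) in B.items():
        u,v=a if n=="top" else b
        q=ray(c,u,v,h); m=ok&(abs(P[...,2]-h)<5)&(np.hypot(P[...,0]-q[0],P[...,1]-q[1])<r+22)
        p=P[m][:,:2]
        if len(p)<10: print(k,"few",len(p)); continue
        hull=cv2.convexHull(p.astype(np.float32))[:,0]; ce,ra=circ(hull)
        m2,_r=cv2.minEnclosingCircle(p.astype(np.float32))
        print(k,len(p),"fit",ce.round(1),ra.round(1),"mec",np.round(m2,1),round(_r,1),"z",P[m][:,2].mean().round(1))
c=load("top"); cr=cv2.resize(c["frame"][210:360,330:490],None,fx=4,fy=4,interpolation=cv2.INTER_CUBIC); cv2.imwrite("pics/crop1.png",cr)
c=load("top"); P=pts(c)
for nm,uv in dict(y1=(395,225),y2=(369,280),y3=(463,286),tq=(403,322),bottle=(356,190)).items(): print(nm,ray(c,*uv,80 if nm!="bottle" else 100).round(0))
E
```

```text
top bench z -0.6772567226654473
cup 131 fit [ 545.1 -248.7] 27.5 mec [ 545.1 -248.5] 28.1 z 79.4
jar 520 fit [484.4 238.2] 55.5 mec [484.8 238.2] 56.2 z 89.6
stand 292 fit [593.4 -20.8] 20.4 mec [593.4 -20.9] 20.8 z 65.4
side bench z -1.0673658974772025
cup 164 fit [ 535.6 -203.3] 50.9 mec [ 536.8 -205. ] 53.0 z 78.2
jar 1389 fit [483.8 239.7] 55.7 mec [484.3 239.5] 56.4 z 88.8
stand 415 fit [592.8 -19.4] 21.1 mec [592.6 -18.8] 22.4 z 64.1
y1 [ 651. -203.   80.]
y2 [ 534. -148.   80.]
y3 [ 523. -344.   80.]
tq [ 447. -217.   80.]
bottle [ 721. -119.  100.]
```

View pics/crop1.png

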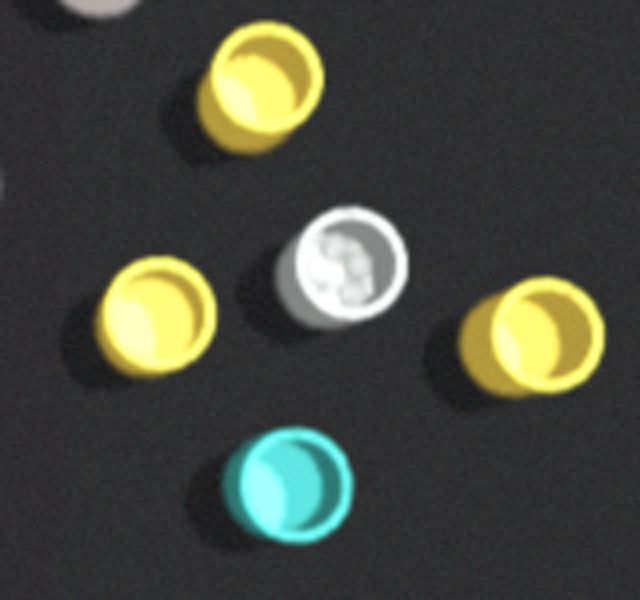

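Request:
{"fn": "move_arm", "kwargs": {
  "moves": [
    [0.02, -0.006, 0, -0.02],
    [0.06, -0.018, 0, -0.06],
    [0.105, -0.031, 0, -0.1],
    [0.15, -0.045, 0, -0.14],
    [0.195, -0.058, 0, -0.18],
    [0.24, -0.071, 0, -0.22],
    [0.285, -0.085, 0, -0.26],
    [0.33, -0.098, 0, -0.303],
    [0.375, -0.111, 0, -0.303],
    [0.41, -0.1215, 0, -0.303],
    [0.4227, -0.1253, 0, -0.303],
    [0.4227, -0.1253, 0, -0.303]
  ],
  "jaw": 0.094
}}

```text
clock: 1.3
eef_pos: [545.7, -247.8, 204.8]
eef_rot: [-3.141, 0.0, 0.665]
wrist_force: [-0.7, -0.4, 0.9]
finger_gap: 94.1
finger_force: 0.0
```

```bash
python3 - <<'E'
from h import *
s=manip.read_state(); print(s)
c=cam("wrist"); P=pts(c); m=(c["z_map"]>0)&(abs(P[...,2]-80)<6)&(np.hypot(P[...,0]-545,P[...,1]+249)<45)
p=P[m][:,:2].astype(np.float32); print(len(p),cv2.minEnclosingCircle(p),P[m][:,2].mean())
cv2.imwrite("pics/w1.png",c["frame"])
E
```

```text
{'clock': 1.3, 'joints': array([-4.87352317e-01,  4.11594160e-01,  1.37211062e+00, -2.86089242e-05,
        1.35889557e+00,  4.18672107e-01]), 'qd': array([-0.05170493, -0.0246841 ,  0.02895117, -0.00593903, -0.00376132,
       -0.02751713]), 'effort': array([ 2.87588239e+00, -5.91370010e+01, -3.69345081e+01,  2.15514265e-01,
        4.44668031e-02,  4.90762386e-01]), 'eef_pos': array([ 545.68263859, -247.79339733,  204.80289409]), 'eef_rot': array([-3.14068336e+00,  4.35222372e-04,  6.64778131e-01]), 'wrist_force': array([-0.72384292, -0.35782722,  0.88475631]), 'moment': array([-0.05231519,  0.05553077, -0.01478811]), 'finger_force': 0.0, 'finger_gap': 94.12305650474153}
1009 ((544.1574096679688, -248.78504943847656), 27.948543548583984) 78.54869870615852
```

View pics/w1.png

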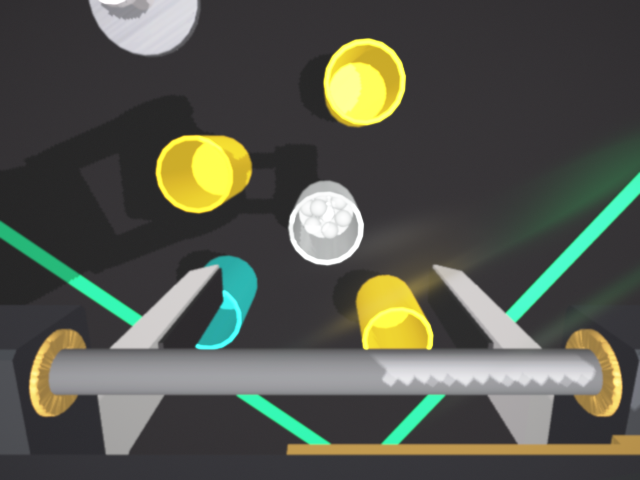

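The wrist view shows the grey cup with balls at (326,228), midway between the fingers. The yellow and turquoise cups are clear of the fingers' closing line. Next I lower and grip.

Request:
{"fn": "move_arm", "kwargs": {
  "moves": [
    [-0.001, 0, 0.02, 0],
    [-0.001, 0, 0.05, 0],
    [-0.001, 0, 0.08, 0],
    [-0.001, 0, 0.11, 0],
    [-0.001, 0, 0.135, 0],
    [-0.001, 0, 0.155, 0],
    [-0.001, 0, 0.165, 0],
    [-0.001, 0, 0.169, 0],
    [-0.001, 0, 0.169, 0]
  ],
  "jaw": 0.094
}}

```text
clock: 2.25
eef_pos: [544.1, -249.9, 36.9]
eef_rot: [3.141, -0.0, 0.662]
wrist_force: [0.6, -0.7, 0.3]
finger_gap: 93.9
finger_force: 0.0
```

Request:
{"fn": "move_arm", "kwargs": {
  "moves": [
    [0, 0, 0, 0],
    [0, 0, 0, 0],
    [0, 0, 0, 0],
    [0, 0, 0, 0],
    [0, 0, 0, 0],
    [0, 0, 0, 0],
    [0, 0, 0, 0],
    [0, 0, 0, 0]
  ],
  "jaw": 0.05,
  "squeeze": 20
}}

```text
clock: 3.05
eef_pos: [544.4, -249.3, 36.6]
eef_rot: [3.141, -0.0, 0.663]
wrist_force: [-0.9, 0.6, 2.9]
finger_gap: 55.6
finger_force: 20.0
```

Request:
{"fn": "move_arm", "kwargs": {
  "moves": [
    [0, 0, -0.01, 0],
    [0, 0, -0.03, 0],
    [0, 0, -0.06, 0],
    [0, 0, -0.09, 0],
    [0, 0, -0.12, 0],
    [0, 0, -0.145, 0],
    [0, 0, -0.153, 0],
    [0, 0, -0.153, 0]
  ]
}}

```text
clock: 3.85
eef_pos: [544.5, -249.4, 190.2]
eef_rot: [3.14, -0.001, 0.663]
wrist_force: [0.5, -0.4, -3.7]
finger_gap: 55.5
finger_force: 20.0
```

Request:
{"fn": "move_arm", "kwargs": {
  "moves": [
    [0.005, -0.009, 0, -0.02],
    [0.018, -0.032, 0, -0.08],
    [0.035, -0.062, 0, -0.16],
    [0.055, -0.098, 0, -0.26],
    [0.076, -0.135, 0, -0.36],
    [0.097, -0.172, 0, -0.46],
    [0.118, -0.209, 0, -0.56],
    [0.139, -0.247, 0, -0.66],
    [0.16, -0.284, 0, -0.76],
    [0.178, -0.316, 0, -0.85],
    [0.191, -0.339, 0, -0.9],
    [0.1967, -0.3491, 0, -0.908]
  ]
}}

```text
clock: 5.05
eef_pos: [483.1, 149.1, 188.0]
eef_rot: [-3.139, 0.0, 1.575]
wrist_force: [0.1, -0.4, -2.4]
finger_gap: 55.2
finger_force: 20.0
```

```bash
python3 - <<'E'
from h import *
s=manip.read_state(); print(s["clock"],s["eef_pos"],s["eef_rot"],s["finger_gap"],s["finger_force"],s["wrist_force"])
c=cam("side"); cv2.imwrite("pics/s1.png",c["frame"])
c=cam("wrist"); P=pts(c); m=(c["z_map"]>0)&(abs(P[...,2]-90)<5)&(np.hypot(P[...,0]-484,P[...,1]-239)<70)
p=P[m][:,:2].astype(np.float32); print(len(p),cv2.minEnclosingCircle(p) if len(p) else 0)
E
```

```text
5.05 [483.10696279 149.12027536 188.02490181] [-3.13915767e+00  2.54876445e-04  1.57526697e+00] 55.161060405983406 19.99903638381511 [ 0.12073462 -0.37749746 -2.35899241]
5255 ((483.11907958984375, 239.07534790039062), 56.06205749511719)
```

View pics/s1.png

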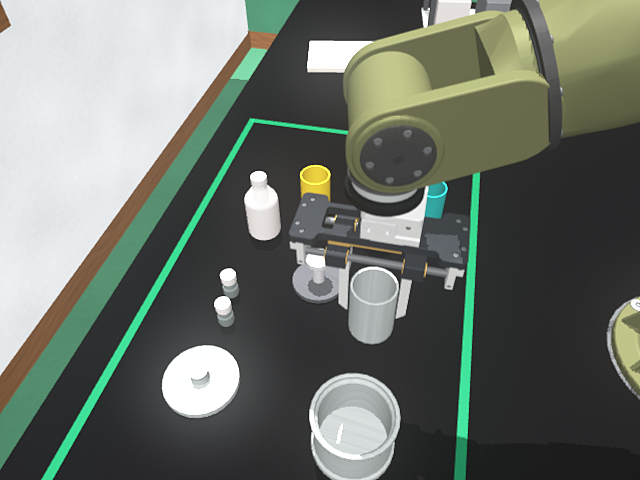

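The cup is held upright at side (373,305), just short of the jar at (355,420). I lower it beside the jar rim and start levering.

Request:
{"fn": "move_arm", "kwargs": {
  "moves": [
    [0, 0, 0.015, 0],
    [0, 0, 0.035, 0],
    [0, 0, 0.055, 0],
    [0, 0, 0.07, 0],
    [0, 0, 0.078, 0],
    [0, 0, 0.078, 0],
    [0, 0, 0.078, 0]
  ]
}}

```text
clock: 5.85
eef_pos: [484.9, 146.5, 111.9]
eef_rot: [3.141, -0.0, 1.57]
wrist_force: [0.1, -0.3, -2.2]
finger_gap: 55.1
finger_force: 20.0
```

Request:
{"fn": "move_arm", "kwargs": {
  "moves": [
    [0.004, 0, 0, 0],
    [0.009, 0, 0, 0],
    [0.013, 0, -0.002, 0],
    [0.0193, 0, -0.0055, 0],
    [0.0255, 0, -0.0075, 0],
    [0.032, 0, -0.0086, 0],
    [0.0385, 0, -0.0086, 0],
    [0.0445, 0, -0.0081, 0],
    [0.0445, 0, -0.0081, 0]
  ]
}}

```text
clock: 6.75
eef_pos: [484.7, 192.1, 120.0]
eef_rot: [3.141, 0.0, 1.572]
wrist_force: [-0.8, -2.5, 1.5]
finger_gap: 54.3
finger_force: 20.0
```

```bash
python3 - <<'E'
from h import *
s=manip.read_state(); print(s["clock"],s["eef_pos"],s["eef_rot"],s["finger_gap"],s["finger_force"],s["wrist_force"])
c=cam("side"); cv2.imwrite("pics/s2.png",c["frame"][200:480,180:560])
E
```

```text
6.75 [484.7090185  192.06919367 120.03399433] [3.14087740e+00 1.01752338e-05 1.57156917e+00] 54.34786029819856 19.99805113300681 [-0.83391632 -2.46630529  1.47053134]
```

View pics/s2.png

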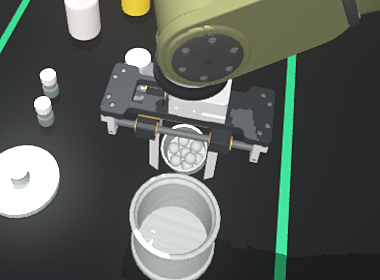

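The cup is tipped about 45° over the rim, mouth at about (365,347) in the full frame, with all the balls still inside. I compare the mouth position with the prediction.

```bash
python3 - <<'E'
from h import *
c=cam("side")
def proj(p):
    q=c["R"].T@(np.array(p)-c["t"]); return (c["fx"]*q[0]/q[2]+c["cx"], c["fy"]*q[1]/q[2]+c["cy"])
for th in(30,38,45,52):
    t=np.radians(th); a=np.array([0,np.sin(t),np.cos(t)]); n=np.array([0,np.cos(t),-np.sin(t)]); m=np.array([484.5,192,139])+25*a
    print(th,np.round(proj(m)),"low lip",np.round(proj(m+28*n)),"up lip",np.round(proj(m-28*n)))
E
```

```text
30 [362. 359.] low lip [358. 383.] up lip [366. 335.]
38 [362. 362.] low lip [358. 386.] up lip [366. 338.]
45 [361. 364.] low lip [357. 387.] up lip [365. 341.]
52 [361. 367.] low lip [357. 389.] up lip [364. 344.]
```

```bash
python3 - <<'E'
from h import *
c=cam("side");P=pts(c); f=c["frame"]
print(manip.read_state()["clock"])
for v in range(312,384,4): print(v,*[P[v,u].round(0).astype(int).tolist() for u in(355,364,373)], f[v,364].tolist())
cv2.imwrite("pics/s3.png",cv2.resize(f[300:420,290:450],None,fx=5,fy=5,interpolation=cv2.INTER_CUBIC))
E
```

```text
6.9
312 [495, 215, 266] [486, 216, 269] [477, 215, 270] [205, 207, 206]
316 [495, 215, 258] [486, 214, 259] [476, 215, 265] [198, 200, 199]
320 [495, 214, 249] [485, 215, 254] [476, 214, 255] [67, 64, 61]
324 [516, 49, -1] [490, 164, 173] [476, 215, 250] [255, 255, 255]
328 [500, 171, 171] [490, 162, 160] [478, 168, 173] [146, 146, 141]
332 [493, 218, 234] [484, 217, 236] [475, 215, 235] [137, 135, 131]
336 [502, 145, 113] [483, 220, 232] [474, 218, 233] [109, 106, 105]
340 [502, 144, 101] [490, 150, 116] [479, 139, 102] [233, 233, 229]
344 [500, 156, 112] [489, 155, 114] [477, 152, 114] [206, 207, 200]
348 [499, 161, 110] [488, 159, 111] [476, 155, 109] [206, 207, 200]
352 [499, 163, 104] [487, 163, 109] [476, 153, 97] [234, 234, 230]
356 [497, 169, 103] [486, 166, 103] [474, 173, 119] [175, 176, 171]
360 [496, 174, 103] [485, 171, 102] [473, 176, 115] [152, 152, 147]
364 [496, 178, 99] [484, 176, 100] [473, 172, 98] [223, 224, 218]
368 [491, 213, 151] [483, 181, 99] [470, 207, 149] [206, 208, 200]
372 [500, 133, -1] [453, 527, 705] [471, 187, 104] [138, 138, 134]
376 [493, 189, 88] [482, 188, 91] [473, 134, 0] [229, 229, 225]
380 [492, 191, 81] [481, 190, 84] [469, 189, 89] [216, 217, 209]
```

View pics/s3.png

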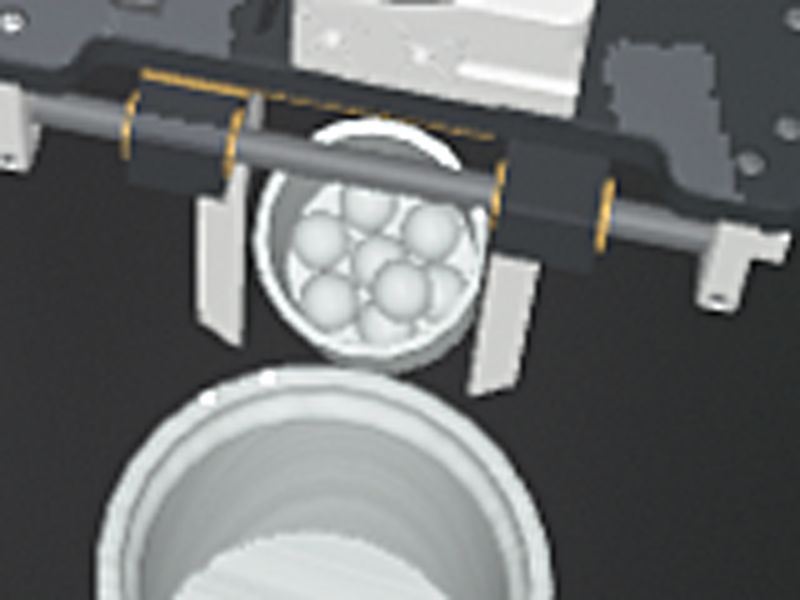

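The mouth is lower than predicted: the cup is tilted only about 27° and has slid roughly 15 mm back along the pads. The grip contact line is too long, so the cup slides as well as pivots. I'll use the inside of the rim to push the base back and recentre it, set it on the bench, then regrip near the mouth for a short contact line and a longer lever.

Request:
{"fn": "move_arm", "kwargs": {
  "moves": [
    [-0.002, 0, -0.003, 0],
    [-0.003, 0, -0.01, 0],
    [-0.003, 0, -0.02, 0],
    [-0.003, 0, -0.03, 0],
    [-0.002, 0, -0.036, 0],
    [0.006, 0, -0.036, 0],
    [0.018, 0, -0.036, 0],
    [0.032, 0, -0.036, 0],
    [0.046, 0, -0.036, 0],
    [0.06, 0, -0.036, 0],
    [0.068, 0, -0.036, 0],
    [0.07, 0, -0.036, 0]
  ]
}}

```text
clock: 8.1
eef_pos: [484.4, 262.5, 155.3]
eef_rot: [-3.141, 0.0, 1.572]
wrist_force: [-0.4, -0.5, -2.1]
finger_gap: 54.6
finger_force: 20.0
```

```bash
python3 - <<'E'
from h import *
s=manip.read_state(); print(s["clock"],s["eef_pos"],s["finger_gap"],s["wrist_force"],s["moment"])
c=cam("side"); cv2.imwrite("pics/s4.png",c["frame"][280:480,240:500]); P=pts(c); t=s["eef_pos"]
m=(c["z_map"]>0)&(abs(P[...,0]-484)<32)&(P[...,2]>94)&(P[...,2]<t[2]+70)&(abs(P[...,1]-t[1])<75)
p=P[m]; mid=p[abs(p[:,0]-486)<6]
for z in range(95,230,5):
    q=mid[abs(mid[:,2]-z)<2.5]
    if len(q): print(z,len(q),q[:,1].min().round(0),q[:,1].max().round(0))
E
```

```text
8.1 [484.42803171 262.51474367 155.29882836] 54.597183847381594 [-0.39699582 -0.48649819 -2.13143813] [ 0.0588844  -0.08984194 -0.04162044]
120 27 244.0 250.0
125 12 233.0 246.0
130 19 236.0 254.0
135 74 222.0 256.0
140 99 205.0 250.0
145 91 206.0 262.0
150 34 208.0 264.0
155 5 211.0 267.0
160 3 213.0 268.0
165 7 215.0 272.0
170 2 273.0 275.0
175 2 275.0 277.0
180 1 281.0 281.0
185 37 280.0 285.0
```

View pics/s4.png

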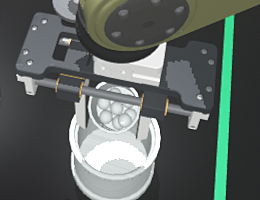

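The cup hangs tilted 28° above the jar, mouth near (352,385) in the full frame, balls inside. Now I lower its rear corner just inside the rim and pull back to right it.

Request:
{"fn": "move_arm", "kwargs": {
  "moves": [
    [0, 0, 0.012, 0],
    [0, 0, 0.03, 0],
    [0, 0, 0.046, 0],
    [0, 0, 0.056, 0],
    [0, 0, 0.057, 0],
    [-0.007, 0, 0.057, 0],
    [-0.013, 0, 0.055, 0],
    [-0.019, 0, 0.052, 0],
    [-0.025, 0, 0.049, 0],
    [-0.031, 0, 0.045, 0],
    [-0.036, 0, 0.041, 0],
    [-0.04, 0, 0.038, 0]
  ]
}}

```text
clock: 9.35
eef_pos: [484.9, 221.2, 118.4]
eef_rot: [3.14, -0.001, 1.571]
wrist_force: [0.9, 4.1, -4.9]
finger_gap: 54.5
finger_force: 20.0
```

```bash
cat > prof.py <<'E'
from h import *
s=manip.read_state(); print(s["clock"],s["eef_pos"],s["finger_gap"],s["wrist_force"])
c=cam("side"); P=pts(c); t=s["eef_pos"]
m=(c["z_map"]>0)&(abs(P[...,0]-486)<6)&(P[...,2]>t[2]-45)&(P[...,2]<t[2]+75)&(abs(P[...,1]-t[1])<75)
p=P[m]
for z in range(int(t[2])-45,int(t[2])+75,6):
    q=p[abs(p[:,2]-z)<3]
    if len(q): print(z,len(q),q[:,1].min().round(0),q[:,1].max().round(0))
E
python3 prof.py
```

```text
9.35 [484.90968702 221.18657497 118.41846689] 54.450649681620234 [ 0.87364643  4.11380025 -4.87787056]
79 11 244.0 286.0
85 61 193.0 295.0
91 84 193.0 295.0
97 82 194.0 247.0
103 101 194.0 247.0
109 36 194.0 249.0
115 41 195.0 249.0
121 47 195.0 249.0
127 40 195.0 249.0
133 44 196.0 250.0
139 28 197.0 250.0
145 24 249.0 251.0
151 22 249.0 251.0
157 45 196.0 252.0
163 24 196.0 252.0
```

The cup is back to about 4.5° and centred in the pads. I'll lift it out and set it on the free bench beside the jar.

Request:
{"fn": "move_arm", "kwargs": {
  "moves": [
    [0.008, 0, 0, 0],
    [0.01, 0, -0.012, 0],
    [0.01, 0, -0.03, 0],
    [0.008, 0, -0.045, 0],
    [-0.006, 0, -0.048, 0],
    [-0.024, 0, -0.048, 0],
    [-0.044, 0, -0.048, 0],
    [-0.066, 0, -0.048, 0],
    [-0.088, 0, -0.048, 0],
    [-0.105, 0, -0.048, 0],
    [-0.116, 0, -0.048, 0],
    [-0.12, 0, -0.048, 0]
  ]
}}

```text
clock: 10.6
eef_pos: [484.5, 100.3, 165.4]
eef_rot: [-3.141, 0.0, 1.57]
wrist_force: [0.5, 0.2, -2.7]
finger_gap: 54.3
finger_force: 20.0
```

Request:
{"fn": "move_arm", "kwargs": {
  "moves": [
    [0, 0, 0.015, 0],
    [0, 0, 0.04, 0],
    [0, 0, 0.065, 0],
    [0, 0, 0.09, 0],
    [0, 0, 0.11, 0],
    [0, 0, 0.122, 0],
    [0, 0, 0.125, 0],
    [0, 0, 0.128, 0],
    [0, 0, 0.128, 0]
  ]
}}

```text
clock: 11.5
eef_pos: [485.2, 101.5, 38.7]
eef_rot: [3.14, -0.0, 1.571]
wrist_force: [-0.7, -0.8, -1.6]
finger_gap: 54.3
finger_force: 20.0
```

```bash
python3 prof.py
```

```text
11.5 [485.15070724 101.52169684  38.67026231] 54.32441823355097 [-0.72180485 -0.82846607 -1.64189563]
-1 42 125.0 134.0
5 21 75.0 136.0
11 26 74.0 128.0
17 35 74.0 129.0
23 65 73.0 129.0
29 34 74.0 129.0
35 31 75.0 129.0
41 34 75.0 130.0
47 32 75.0 130.0
53 39 76.0 131.0
59 37 76.0 131.0
65 34 77.0 131.0
71 37 77.0 131.0
77 30 77.0 132.0
83 5 129.0 131.0
```

Request:
{"fn": "move_arm", "kwargs": {
  "moves": [
    [0, 0, 0.002, 0],
    [0, 0, 0.002, 0]
  ]
}}

```text
clock: 11.75
eef_pos: [485.3, 101.3, 37.2]
eef_rot: [3.14, 0.0, 1.571]
wrist_force: [-5.5, -4.0, 12.9]
finger_gap: 54.7
finger_force: 20.0
```

Request:
{"fn": "move_arm", "kwargs": {
  "moves": [
    [0, 0, 0, 0],
    [0, 0, 0, 0],
    [0, 0, 0, 0],
    [0, 0, 0, 0],
    [0, 0, 0, 0]
  ],
  "jaw": 0.08
}}

```text
clock: 12.25
eef_pos: [484.6, 101.5, 35.5]
eef_rot: [3.142, -0.0, 1.571]
wrist_force: [0.7, -0.2, 0.1]
finger_gap: 80.2
finger_force: 0.0
```

```bash
python3 prof.py
```

```text
12.25 [484.64919691 101.47127794  35.5499764 ] 80.20300699200638 [ 0.66938595 -0.1687506   0.12486887]
-4 16 125.0 133.0
2 38 126.0 134.0
8 23 72.0 128.0
14 30 73.0 128.0
20 56 73.0 128.0
26 35 73.0 128.0
32 36 73.0 128.0
38 35 73.0 128.0
44 38 73.0 128.0
50 41 72.0 127.0
56 37 73.0 128.0
62 33 73.0 127.0
68 26 74.0 127.0
74 22 125.0 128.0
80 25 70.0 128.0
```

Request:
{"fn": "move_arm", "kwargs": {
  "moves": [
    [-0.001, 0, -0.012, 0],
    [-0.001, 0, -0.0245, 0],
    [-0.001, 0, -0.0245, 0]
  ]
}}

```text
clock: 12.6
eef_pos: [485.7, 100.6, 62.3]
eef_rot: [3.138, -0.001, 1.571]
wrist_force: [0.4, 0.3, 0.1]
finger_gap: 80.1
finger_force: 0.0
```

Request:
{"fn": "move_arm", "kwargs": {
  "moves": [
    [0, 0, 0, 0],
    [0, 0, 0, 0],
    [0, 0, 0, 0],
    [0, 0, 0, 0],
    [0, 0, 0, 0]
  ],
  "jaw": 0.05,
  "squeeze": 20
}}

```text
clock: 13.1
eef_pos: [484.5, 100.4, 59.8]
eef_rot: [-3.141, 0.0, 1.571]
wrist_force: [0.7, 0.3, -1.0]
finger_gap: 54.6
finger_force: 20.0
```

Request:
{"fn": "move_arm", "kwargs": {
  "moves": [
    [0, 0, -0.01, 0],
    [0, 0, -0.03, 0],
    [0, 0, -0.055, 0],
    [0, 0, -0.075, 0],
    [0, 0, -0.083, 0],
    [0, 0, -0.083, 0]
  ]
}}

```text
clock: 13.7
eef_pos: [484.9, 100.5, 143.9]
eef_rot: [3.14, -0.0, 1.571]
wrist_force: [-0.1, -0.2, -2.5]
finger_gap: 54.3
finger_force: 20.0
```

```bash
python3 prof.py
```

```text
13.7 [484.89629787 100.50503259 143.91065838] 54.28043771780654 [-0.08716327 -0.21766362 -2.47919232]
98 15 73.0 127.0
104 45 73.0 128.0
110 43 72.0 128.0
116 50 73.0 128.0
122 43 73.0 128.0
128 45 74.0 128.0
134 52 73.0 128.0
140 47 73.0 128.0
146 52 72.0 128.0
152 50 73.0 129.0
158 48 72.0 128.0
164 55 71.0 128.0
```

Upright and gripped near the mouth. Back to the rim for a second lever attempt.

Request:
{"fn": "move_arm", "kwargs": {
  "moves": [
    [0.008, 0, 0, 0],
    [0.025, 0, 0.004, 0],
    [0.04, 0, 0.008, 0],
    [0.0465, 0, 0.008, 0],
    [0.0465, 0, 0.008, 0]
  ]
}}

```text
clock: 14.25
eef_pos: [484.3, 147.8, 134.6]
eef_rot: [-3.141, 0.0, 1.572]
wrist_force: [0.1, -0.5, -2.3]
finger_gap: 54.2
finger_force: 20.0
```

Request:
{"fn": "move_arm", "kwargs": {
  "moves": [
    [0.004, 0, 0, 0],
    [0.009, 0, 0, 0],
    [0.016, 0, -0.004, 0],
    [0.023, 0, -0.0055, 0],
    [0.031, 0, -0.0065, 0],
    [0.039, 0, -0.0066, 0],
    [0.039, 0, -0.0066, 0]
  ]
}}

```text
clock: 14.95
eef_pos: [484.7, 187.0, 141.9]
eef_rot: [3.141, -0.0, 1.572]
wrist_force: [0.2, -1.4, -0.7]
finger_gap: 54.1
finger_force: 20.0
```

```bash
python3 prof.py
```

```text
14.95 [484.73946808 186.96106181 141.88453277] 54.1375623224353 [ 0.17439686 -1.35534256 -0.6669251 ]
96 17 136.0 187.0
102 99 133.0 190.0
108 118 134.0 193.0
114 65 136.0 195.0
120 13 139.0 197.0
126 16 141.0 200.0
132 19 144.0 203.0
138 10 147.0 204.0
144 17 149.0 207.0
150 41 151.0 210.0
156 11 154.0 157.0
162 9 157.0 159.0
168 18 159.0 162.0
174 6 160.0 161.0
```

Only 23° so far, with a 5 mm lag. At that rate the cup would reach the pad edges before 110°. I'll carry it over to the jar's far side and push it against the outer wall to right it and pre-shift it about 7 mm forward in the pads, then lever again.

Request:
{"fn": "move_arm", "kwargs": {
  "moves": [
    [-0.003, 0, -0.006, 0],
    [-0.002, 0, -0.02, 0],
    [0, 0, -0.036, 0],
    [0.01, 0, -0.042, 0],
    [0.028, 0, -0.042, 0],
    [0.05, 0, -0.042, 0],
    [0.075, 0, -0.042, 0],
    [0.1, 0, -0.042, 0],
    [0.125, 0, -0.042, 0],
    [0.15, 0, -0.042, 0],
    [0.168, 0, -0.042, 0],
    [0.175, 0, -0.042, 0]
  ]
}}

```text
clock: 16.2
eef_pos: [484.1, 362.6, 183.0]
eef_rot: [-3.141, -0.0, 1.572]
wrist_force: [0.5, -0.0, -3.2]
finger_gap: 54.1
finger_force: 20.0
```

Request:
{"fn": "move_arm", "kwargs": {
  "moves": [
    [0, 0, 0.02, 0],
    [0, 0, 0.045, 0],
    [0, 0, 0.061, 0],
    [0, 0, 0.061, 0],
    [-0.006, 0, 0.061, 0],
    [-0.012, 0, 0.06, 0],
    [-0.018, 0, 0.058, 0],
    [-0.024, 0, 0.056, 0],
    [-0.029, 0, 0.054, 0],
    [-0.034, 0, 0.052, 0],
    [-0.038, 0, 0.051, 0],
    [-0.038, 0, 0.051, 0]
  ]
}}

```text
clock: 17.4
eef_pos: [484.7, 322.5, 133.0]
eef_rot: [3.141, -0.0, 1.57]
wrist_force: [1.3, 2.8, -1.6]
finger_gap: 54.1
finger_force: 20.0
```

```bash
python3 prof.py
```

```text
17.4 [484.7451473  322.53290633 132.95398471] 54.10823277739966 [ 1.30333201  2.75795485 -1.6472311 ]
87 37 297.0 318.0
93 122 297.0 322.0
99 21 297.0 299.0
105 7 297.0 299.0
129 5 297.0 297.0
135 26 296.0 299.0
141 24 296.0 298.0
147 3 297.0 298.0
```

Upright and centred again at y≈323. Now I lower it so the rim presses at pad height, and shift it in the pads.

Request:
{"fn": "move_arm", "kwargs": {
  "moves": [
    [0.004, 0, 0, 0],
    [0.005, 0, 0.015, 0],
    [0.005, 0, 0.035, 0],
    [0.005, 0, 0.05, 0],
    [0.005, 0, 0.053, 0],
    [0.002, 0, 0.053, 0],
    [-0.001, 0, 0.053, 0],
    [-0.004, 0, 0.053, 0],
    [-0.0065, 0, 0.053, 0],
    [-0.0065, 0, 0.053, 0]
  ]
}}

```text
clock: 18.45
eef_pos: [484.7, 319.3, 81.3]
eef_rot: [3.139, -0.006, 1.571]
wrist_force: [-3.3, 20.9, -3.9]
finger_gap: 54.4
finger_force: 20.0
```

Request:
{"fn": "move_arm", "kwargs": {
  "moves": [
    [0.003, 0, 0, 0],
    [0.004, 0, -0.02, 0],
    [0.004, 0, -0.05, 0],
    [0.004, 0, -0.08, 0],
    [0.002, 0, -0.1, 0],
    [-0.01, 0, -0.108, 0],
    [-0.035, 0, -0.108, 0],
    [-0.065, 0, -0.108, 0],
    [-0.1, 0, -0.108, 0],
    [-0.14, 0, -0.108, 0],
    [-0.165, 0, -0.108, 0],
    [-0.176, 0, -0.108, 0]
  ]
}}

```text
clock: 19.65
eef_pos: [484.3, 137.8, 187.5]
eef_rot: [-3.141, 0.0, 1.569]
wrist_force: [1.0, 0.1, -2.6]
finger_gap: 54.7
finger_force: 20.0
```

```bash
python3 prof.py
```

```text
19.65 [484.26344028 137.82746496 187.45577803] 54.6874317233733 [ 1.02934643  0.11211154 -2.62900911]
142 13 170.0 172.0
148 56 117.0 172.0
154 62 115.0 172.0
160 56 116.0 172.0
166 57 116.0 171.0
172 65 116.0 171.0
178 56 115.0 170.0
184 66 115.0 170.0
190 63 114.0 170.0
196 63 114.0 169.0
202 70 112.0 169.0
208 44 113.0 168.0
```

Request:
{"fn": "move_arm", "kwargs": {
  "moves": [
    [0, 0, 0.015, 0],
    [0, 0, 0.037, 0],
    [0, 0, 0.05, 0],
    [0, 0, 0.0525, 0],
    [0, 0, 0.0525, 0]
  ]
}}

```text
clock: 20.2
eef_pos: [484.6, 140.7, 135.2]
eef_rot: [-3.141, 0.0, 1.571]
wrist_force: [-0.2, -0.1, -2.9]
finger_gap: 54.5
finger_force: 20.0
```

Request:
{"fn": "move_arm", "kwargs": {
  "moves": [
    [0.006, 0, 0, 0],
    [0.013, 0, 0, 0],
    [0.02, 0, -0.002, 0],
    [0.026, 0, -0.004, 0],
    [0.032, 0, -0.005, 0],
    [0.039, 0, -0.0055, 0],
    [0.045, 0, -0.0055, 0],
    [0.051, 0, -0.005, 0],
    [0.057, 0, -0.004, 0],
    [0.063, 0, -0.002, 0],
    [0.069, 0, 0, 0],
    [0.069, 0, 0, 0]
  ]
}}

```text
clock: 21.4
eef_pos: [484.5, 210.2, 134.8]
eef_rot: [-3.141, -0.0, 1.571]
wrist_force: [-0.4, -0.9, 1.0]
finger_gap: 54.1
finger_force: 20.0
```

```bash
python3 prof.py
```

```text
21.4 [484.47125991 210.18159546 134.7702967 ] 54.07140572066554 [-0.40227824 -0.91138111  0.99394486]
89 5 179.0 182.0
95 35 163.0 188.0
101 62 168.0 193.0
107 64 151.0 200.0
113 110 158.0 205.0
119 28 138.0 212.0
125 29 140.0 217.0
131 36 145.0 227.0
137 37 151.0 228.0
143 17 156.0 163.0
149 11 163.0 167.0
155 6 168.0 172.0
```

44° now and behaving as planned. Continuing to about 75°.

Request:
{"fn": "move_arm", "kwargs": {
  "moves": [
    [0.004, 0, 0.002, 0],
    [0.008, 0, 0.0045, 0],
    [0.0115, 0, 0.0068, 0],
    [0.015, 0, 0.009, 0],
    [0.0175, 0, 0.011, 0],
    [0.02, 0, 0.013, 0],
    [0.022, 0, 0.015, 0],
    [0.024, 0, 0.017, 0],
    [0.0265, 0, 0.0193, 0],
    [0.0285, 0, 0.0215, 0]
  ]
}}

```text
clock: 22.45
eef_pos: [484.6, 238.1, 113.4]
eef_rot: [-3.142, -0.0, 1.571]
wrist_force: [0.8, 0.3, 3.5]
finger_gap: 54.4
finger_force: 20.0
```

```bash
python3 prof.py
```

```text
22.45 [484.60110178 238.11866535 113.39872392] 54.398561129159965 [0.8113419  0.28155573 3.47986924]
68 10 290.0 292.0
74 5 291.0 291.0
80 8 286.0 294.0
86 38 289.0 295.0
92 31 197.0 295.0
98 93 198.0 216.0
104 147 211.0 243.0
110 55 232.0 244.0
152 35 209.0 218.0
158 33 212.0 220.0
```

About 77°, lower lip at y≈243, z≈104, over the jar centre. Continuing past horizontal.

Request:
{"fn": "move_arm", "kwargs": {
  "moves": [
    [0.002, 0, 0.0025, 0],
    [0.004, 0, 0.005, 0],
    [0.0055, 0, 0.0075, 0],
    [0.007, 0, 0.01, 0],
    [0.008, 0, 0.0125, 0],
    [0.009, 0, 0.015, 0],
    [0.0095, 0, 0.018, 0],
    [0.01, 0, 0.021, 0],
    [0.0105, 0, 0.024, 0],
    [0.0105, 0, 0.027, 0],
    [0.0105, 0, 0.03, 0],
    [0.0105, 0, 0.0315, 0]
  ]
}}

```text
clock: 23.7
eef_pos: [484.5, 248.5, 81.7]
eef_rot: [-3.141, -0.0, 1.571]
wrist_force: [0.4, 5.7, 3.6]
finger_gap: 54.2
finger_force: 20.0
```

```bash
python3 prof.py; python3 - <<'E'
from h import *
a=cam("side")["frame"][300:480,260:450]; t=cam("top")["frame"][240:360,120:260]
a=cv2.resize(a,(400,380)); t=cv2.resize(t,(400,343)); o=np.zeros((380,800,3),np.uint8); o[:,:400]=a; o[:343,400:]=t
cv2.imwrite("pics/p1.png",o)
E
```

```text
23.7 [484.5174803  248.519971    81.72322423] 54.244196130525374 [0.39799147 5.66211944 3.58158125]
36 7 290.0 291.0
42 17 290.0 292.0
48 18 290.0 292.0
54 16 290.0 291.0
60 17 290.0 292.0
66 22 290.0 292.0
72 9 291.0 292.0
78 56 235.0 286.0
84 94 243.0 295.0
90 85 246.0 295.0
126 75 247.0 257.0
132 84 230.0 256.0
138 2 233.0 237.0
```

View pics/p1.png

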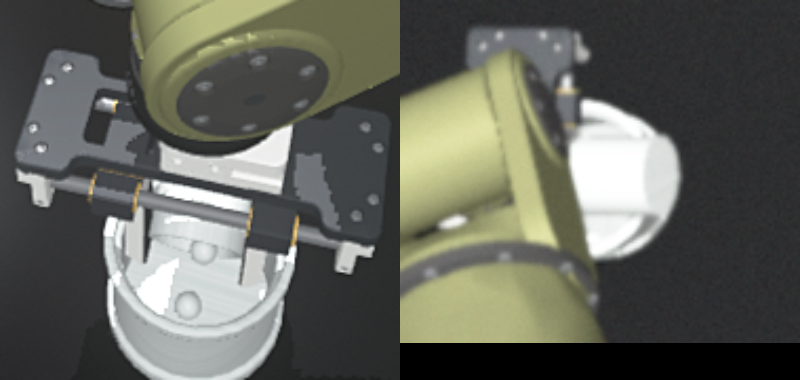

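The left half shows the cup past horizontal with balls landed in the jar at (203,252) and (187,305). The right half shows the cup lying over the rim. I tip a little further and wait for the rest.

Request:
{"fn": "move_arm", "kwargs": {
  "moves": [
    [0, 0, 0.003, 0],
    [0, 0, 0.006, 0],
    [0, 0, 0.009, 0],
    [0, 0, 0.009, 0],
    [0.003, 0, 0.009, 0],
    [-0.001, 0, 0.009, 0],
    [0.002, 0, 0.009, 0],
    [0, 0, 0.009, 0]
  ]
}}

```text
clock: 24.65
eef_pos: [484.4, 248.4, 72.9]
eef_rot: [-3.141, 0.0, 1.571]
wrist_force: [-0.1, 2.2, -0.4]
finger_gap: 54.0
finger_force: 20.0
```

```bash
python3 prof.py; python3 - <<'E'
from h import *
c=cam("wrist"); P=pts(c); cv2.imwrite("pics/w2.png",c["frame"])
m=(c["z_map"]>0)&(np.hypot(P[...,0]-484.5,P[...,1]-239)<46)&(P[...,2]<80)
print("jar px",m.sum(), np.percentile(P[m][:,2],[5,50,95]) if m.any() else "")
E
```

```text
24.65 [484.43282444 248.44501622  72.8970214 ] 53.98821682408421 [-0.14616533  2.22793751 -0.37809172]
27 8 289.0 292.0
33 19 290.0 292.0
39 16 290.0 292.0
45 18 290.0 291.0
51 15 290.0 292.0
57 17 290.0 291.0
63 20 290.0 291.0
69 23 254.0 292.0
75 71 245.0 291.0
81 28 245.0 295.0
87 57 289.0 296.0
93 7 292.0 294.0
111 1 258.0 258.0
117 84 250.0 262.0
123 58 237.0 257.0
129 55 234.0 241.0
jar px 11433 [ 8.25913621  9.76515211 64.83644841]
```

The cup axis is at about 113°. To right it, I relax the grip and retrace the arc, so gravity keeps the empty cup's base on the rim while the mouth comes up.

Request:
{"fn": "move_arm", "kwargs": {
  "moves": [
    [0, 0, 0, 0],
    [-0.003, 0, -0.009, 0],
    [-0.0084, 0, -0.0245, 0],
    [-0.014, 0, -0.031, 0],
    [-0.02, 0, -0.0367, 0],
    [-0.026, 0, -0.042, 0],
    [-0.032, 0, -0.0465, 0],
    [-0.032, 0, -0.0465, 0]
  ],
  "squeeze": 6
}}

```text
clock: 25.55
eef_pos: [484.8, 215.7, 120.1]
eef_rot: [3.141, 0.0, 1.57]
wrist_force: [0.0, -1.7, 0.9]
finger_gap: 54.7
finger_force: 6.0
```

```bash
python3 prof.py; python3 - <<'E'
from h import *
from scipy import ndimage
for n in("side","wrist"):
    c=cam(n); P=pts(c); cv2.imwrite(f"pics/{n}5.png",c["frame"])
    m=(c["z_map"]>0)&(np.hypot(P[...,0]-484.5,P[...,1]-239)<44)&(P[...,2]<60)&(P[...,2]>16)
    l,k=ndimage.label(m); print(n,[(i.tolist(),int((l==j+1).sum())) for j,i in enumerate(np.array([P[l==j+1].mean(0).round(0) for j in range(k)])) if (l==j+1).sum()>25])
E
```

```text
25.55 [484.78745666 215.69522881 120.08437525] 54.713944852560324 [ 0.00987447 -1.72822053  0.88580338]
81 15 165.0 286.0
87 92 161.0 291.0
93 49 162.0 290.0
99 50 187.0 199.0
105 46 199.0 210.0
111 53 207.0 220.0
117 58 217.0 231.0
123 23 226.0 233.0
147 8 174.0 178.0
153 43 176.0 188.0
159 15 187.0 190.0
165 2 204.0 204.0
side [([503.0, 213.0, 22.0], 109), ([448.0, 233.0, 23.0], 99), ([480.0, 260.0, 23.0], 64)]
wrist [([487.0, 271.0, 26.0], 1624), ([453.0, 258.0, 23.0], 795), ([447.0, 232.0, 22.0], 374), ([502.0, 212.0, 22.0], 404)]
```

The cup followed, now about 60°. The ball blobs in the jar have areas of about 4+2+1+1 balls, which makes eight. Continuing the reverse arc.

Request:
{"fn": "move_arm", "kwargs": {
  "moves": [
    [-0.004, 0, -0.0018, 0],
    [-0.009, 0, -0.004, 0],
    [-0.014, 0, -0.0055, 0],
    [-0.0195, 0, -0.007, 0],
    [-0.025, 0, -0.0078, 0],
    [-0.03, 0, -0.008, 0],
    [-0.035, 0, -0.0078, 0],
    [-0.04, 0, -0.0072, 0],
    [-0.044, 0, -0.0066, 0],
    [-0.049, 0, -0.005, 0],
    [-0.052, 0, -0.004, 0],
    [-0.052, 0, -0.004, 0]
  ]
}}

```text
clock: 26.9
eef_pos: [484.6, 164.1, 123.5]
eef_rot: [-3.141, 0.0, 1.57]
wrist_force: [0.8, 0.5, -2.1]
finger_gap: 54.6
finger_force: 6.0
```

```bash
python3 prof.py; python3 - <<'E'
from h import *
from scipy import ndimage
for n in("side","wrist","top"):
    c=cam(n); P=pts(c); 
    m=(c["z_map"]>0)&(np.hypot(P[...,0]-484.5,P[...,1]-239)<44)&(P[...,2]<60)&(P[...,2]>16)
    l,k=ndimage.label(m); print(n,[(P[l==j+1].mean(0).round(0).tolist(),int((l==j+1).sum())) for j in range(k) if (l==j+1).sum()>15])
    if n=="wrist": cv2.imwrite("pics/w6.png",c["frame"])
    if n=="side": cv2.imwrite("pics/s6.png",c["frame"][240:480,220:540])
E
```

```text
26.9 [484.56888086 164.07563813 123.46136654] 54.61871903466953 [ 0.80466033  0.48146445 -2.08932169]
78 44 124.0 195.0
84 106 116.0 194.0
90 107 112.0 190.0
96 64 105.0 154.0
102 37 104.0 158.0
108 19 89.0 165.0
114 22 93.0 171.0
120 15 170.0 176.0
126 35 176.0 185.0
132 4 183.0 184.0
162 20 144.0 148.0
168 9 145.0 147.0
side [([503.0, 213.0, 22.0], 111), ([448.0, 233.0, 23.0], 101), ([480.0, 260.0, 24.0], 64)]
wrist [([490.0, 274.0, 27.0], 1396), ([453.0, 257.0, 23.0], 914), ([480.0, 260.0, 23.0], 491), ([447.0, 231.0, 23.0], 398), ([502.0, 211.0, 23.0], 435)]
top []
```

The cup is at about 42° and no longer follows. The wrist view again counts eight balls (3+2+1+1+1). I'll use the far outer wall of the jar to finish righting it, as before.

Request:
{"fn": "move_arm", "kwargs": {
  "moves": [
    [-0.003, 0, -0.008, 0],
    [-0.002, 0, -0.025, 0],
    [0.004, 0, -0.042, 0],
    [0.02, 0, -0.045, 0],
    [0.045, 0, -0.045, 0],
    [0.07, 0, -0.045, 0],
    [0.097, 0, -0.045, 0],
    [0.125, 0, -0.045, 0],
    [0.153, 0, -0.045, 0],
    [0.18, 0, -0.045, 0],
    [0.204, 0, -0.045, 0],
    [0.213, 0, -0.045, 0]
  ],
  "squeeze": 12
}}

```text
clock: 28.3
eef_pos: [483.8, 379.8, 167.9]
eef_rot: [-3.141, 0.0, 1.573]
wrist_force: [0.2, -0.5, -1.2]
finger_gap: 54.8
finger_force: 12.0
```

```bash
python3 prof.py
```

```text
28.3 [483.76793196 379.7634436  167.87285733] 54.787776772817956 [ 0.15433196 -0.53008334 -1.24367866]
```

Request:
{"fn": "move_arm", "kwargs": {
  "moves": [
    [0, 0, 0.025, 0],
    [0, 0, 0.05, 0],
    [0, 0, 0.067, 0],
    [-0.005, 0, 0.068, 0],
    [-0.01, 0, 0.067, 0],
    [-0.015, 0, 0.06, 0],
    [-0.02, 0, 0.054, 0],
    [-0.028, 0, 0.0455, 0],
    [-0.037, 0, 0.039, 0],
    [-0.045, 0, 0.035, 0],
    [-0.051, 0, 0.032, 0],
    [-0.054, 0, 0.032, 0]
  ]
}}

```text
clock: 29.55
eef_pos: [485.0, 323.0, 137.5]
eef_rot: [3.14, -0.001, 1.57]
wrist_force: [0.2, 2.6, -1.1]
finger_gap: 54.5
finger_force: 12.0
```

```bash
python3 prof.py
```

```text
29.55 [484.99448805 323.03005317 137.45509037] 54.48163267492096 [ 0.15429132  2.55692592 -1.10737961]
92 8 297.0 298.0
98 19 297.0 299.0
104 21 297.0 299.0
110 8 298.0 299.0
140 11 299.0 300.0
146 25 299.0 301.0
152 22 299.0 300.0
158 3 300.0 300.0
```

Nearly upright, about 2.5°. I'll set it on the bench here to square it, then regrip lower.

Request:
{"fn": "move_arm", "kwargs": {
  "moves": [
    [0.008, 0, 0, 0],
    [0.013, 0, 0.012, 0],
    [0.013, 0, 0.035, 0],
    [0.013, 0, 0.06, 0],
    [0.013, 0, 0.072, 0],
    [0.013, 0, 0.077, 0],
    [0.013, 0, 0.077, 0]
  ]
}}

```text
clock: 30.3
eef_pos: [484.5, 336.5, 59.2]
eef_rot: [-3.141, 0.001, 1.571]
wrist_force: [0.0, 0.7, -1.5]
finger_gap: 54.3
finger_force: 12.0
```

```bash
python3 prof.py
```

```text
30.3 [484.45963268 336.52823585  59.17504448] 54.34667919078212 [ 1.26673791e-03  7.31201664e-01 -1.52369167e+00]
```

```bash
python3 - <<'E'
from h import *
for n in("wrist","side"):
    c=cam(n); P=pts(c); m=(c["z_map"]>0)&(np.hypot(P[...,0]-484.5,P[...,1]-336)<32)&(abs(P[...,0]-484.5)<24)&(P[...,2]<110)
    p=P[m]; print(n,len(p), np.percentile(p[:,2],[1,10,50,90,99]).round(1) if len(p) else "")
    q=p[p[:,2]>70]; 
    if len(q): print(q.min(0).round(0),q.max(0).round(0))
E
```

```text
wrist 14741 [-1.5  9.4 42.5 82.4 84.5]
[461. 312.  70.] [508. 366.  86.]
side 0
```

Request:
{"fn": "move_arm", "kwargs": {
  "moves": [
    [0, 0, 0.002, 0],
    [0, 0, 0.0035, 0],
    [0, 0, 0.0035, 0]
  ]
}}

```text
clock: 30.75
eef_pos: [484.6, 336.4, 56.2]
eef_rot: [3.142, -0.0, 1.571]
wrist_force: [-0.8, 0.0, -1.8]
finger_gap: 54.2
finger_force: 12.0
```

Request:
{"fn": "move_arm", "kwargs": {
  "moves": [
    [0, 0, 0.001, 0],
    [0, 0, 0.002, 0],
    [0, 0, 0.002, 0]
  ]
}}

```text
clock: 31.05
eef_pos: [485.0, 336.4, 55.5]
eef_rot: [3.141, -0.0, 1.571]
wrist_force: [-3.7, -4.3, 12.0]
finger_gap: 54.6
finger_force: 12.0
```

Request:
{"fn": "move_arm", "kwargs": {
  "moves": [
    [0, 0, 0, 0],
    [0, 0, 0, 0],
    [0, 0, 0, 0],
    [0, 0, 0, 0],
    [0, 0, 0, 0]
  ],
  "jaw": 0.08
}}

```text
clock: 31.55
eef_pos: [484.6, 336.4, 54.0]
eef_rot: [-3.141, 0.0, 1.571]
wrist_force: [0.1, 0.1, 1.0]
finger_gap: 79.8
finger_force: 0.0
```

```bash
python3 - <<'E'
from h import *
s=manip.read_state(); print(s["clock"],s["eef_pos"],s["wrist_force"])
c=cam("wrist"); P=pts(c); cv2.imwrite("pics/w7.png",c["frame"]); m=(c["z_map"]>0)&(abs(P[...,2]-80)<5)&(np.hypot(P[...,0]-484.5,P[...,1]-336)<36)
p=P[m]; print(len(p),cv2.minEnclosingCircle(p[:,:2].astype(np.float32)),p.min(0),p.max(0))
A=np.c_[p[:,:2],np.ones(len(p))]; print("plane",np.linalg.lstsq(A,p[:,2],rcond=None)[0][:2])
E
```

```text
31.55 [484.59429436 336.4349199   54.04054513] [0.12902445 0.07984431 0.99728277]
2666 ((484.2285461425781, 335.61724853515625), 28.061708450317383) [456.59261142 316.58422911  75.00896316] [511.8591834  363.49897186  81.07241977]
plane [-0.00032447  0.00992425]
```

Upright on the bench, centre (484.2, 335.6). Regripping lower.

Request:
{"fn": "move_arm", "kwargs": {
  "moves": [
    [-0.0008, 0, 0.008, 0],
    [-0.0008, 0, 0.018, 0],
    [-0.0008, 0, 0.018, 0]
  ]
}}

```text
clock: 31.9
eef_pos: [483.8, 335.1, 34.2]
eef_rot: [-3.139, 0.001, 1.571]
wrist_force: [-0.1, 0.2, -0.4]
finger_gap: 79.9
finger_force: 0.0
```

Request:
{"fn": "move_arm", "kwargs": {
  "moves": [
    [0, 0, 0, 0],
    [0, 0, 0, 0],
    [0, 0, 0, 0],
    [0, 0, 0, 0],
    [0, 0, 0, 0]
  ],
  "jaw": 0.05,
  "squeeze": 15
}}

```text
clock: 32.4
eef_pos: [484.7, 335.7, 36.4]
eef_rot: [3.141, -0.0, 1.571]
wrist_force: [0.1, -0.2, 0.7]
finger_gap: 54.9
finger_force: 15.0
```

Request:
{"fn": "move_arm", "kwargs": {
  "moves": [
    [0, 0, -0.01, 0],
    [0, 0, -0.035, 0],
    [0, 0, -0.065, 0],
    [0, 0, -0.095, 0],
    [0, 0, -0.118, 0],
    [0, 0, -0.125, 0],
    [0, 0, -0.125, 0]
  ]
}}

```text
clock: 33.1
eef_pos: [484.8, 335.8, 161.9]
eef_rot: [3.14, -0.001, 1.571]
wrist_force: [0.2, -0.2, -1.5]
finger_gap: 54.5
finger_force: 15.0
```

Request:
{"fn": "move_arm", "kwargs": {
  "moves": [
    [-0.009, 0.003, 0, 0],
    [-0.033, 0.01, 0, 0],
    [-0.065, 0.02, 0, 0],
    [-0.1, 0.031, 0, 0],
    [-0.137, 0.042, 0, 0],
    [-0.174, 0.053, 0, 0],
    [-0.211, 0.065, 0, 0],
    [-0.248, 0.076, 0, 0],
    [-0.285, 0.087, 0, 0],
    [-0.32, 0.098, 0, 0],
    [-0.345, 0.106, 0, 0],
    [-0.356, 0.109, 0, 0]
  ]
}}

```text
clock: 34.3
eef_pos: [593.3, -23.0, 159.5]
eef_rot: [-3.139, 0.0, 1.568]
wrist_force: [-0.1, 0.2, -1.7]
finger_gap: 54.5
finger_force: 15.0
```

```bash
python3 - <<'E'
from h import *
s=manip.read_state(); print(s["clock"],s["eef_pos"],s["eef_rot"],s["wrist_force"])
c=cam("side"); P=pts(c); t=s["eef_pos"]; ok=c["z_map"]>0
m=ok&(abs(P[...,2]-65)<4)&(np.hypot(P[...,0]-593,P[...,1]+20)<30); p=P[m][:,:2].astype(np.float32); print("stand",len(p),cv2.minEnclosingCircle(p) if len(p) else "")
m=ok&(abs(P[...,0]-t[0])<6)&(abs(P[...,1]-t[1])<60)&(P[...,2]>t[2]-45)&(P[...,2]<t[2]+60); p=P[m]
for z in range(int(t[2])-42,int(t[2])+60,8):
    q=p[abs(p[:,2]-z)<4]
    if len(q): print(z,len(q),q[:,1].min().round(1),q[:,1].max().round(1))
m=ok&(abs(P[...,1]-t[1]-20)<14)&(abs(P[...,0]-t[0])<45)&(P[...,2]>t[2]-35)&(P[...,2]<t[2]-6); p=P[m]; print("x",p[:,0].min(),p[:,0].max())
m=ok&(abs(P[...,0]-593)<30)&(abs(P[...,1]+20)<35)&(P[...,2]>t[2]-50)&(P[...,2]<t[2]-25); print("lowest",np.percentile(P[m][:,2],[0,1,5]) if m.any() else "")
E
```

```text
34.3 [593.29799311 -22.96469573 159.48985456] [-3.13917228e+00  5.77887015e-06  1.56845731e+00] [-0.12226466  0.17026615 -1.72311534]
stand 408 ((592.3157958984375, -19.508071899414062), 21.274906158447266)
125 24 2.1 5.5
133 28 2.8 6.1
141 28 2.9 6.8
149 28 2.5 7.3
157 42 -49.8 6.2
165 61 -49.3 6.1
173 66 -50.1 6.2
181 55 -49.8 6.7
189 66 -49.4 5.3
197 65 -49.5 6.4
205 27 -51.4 6.7
x 566.1189616200027 620.3137378205229
lowest [122.5701857  122.92889773 123.37930508]
```

Request:
{"fn": "move_arm", "kwargs": {
  "moves": [
    [0, 0, 0.008, 0],
    [0, 0, 0.024, 0],
    [0, 0, 0.04, 0],
    [0, 0, 0.052, 0],
    [0, 0, 0.057, 0],
    [0, 0, 0.058, 0],
    [0, 0, 0.058, 0]
  ]
}}

```text
clock: 35.05
eef_pos: [593.8, -20.1, 103.5]
eef_rot: [3.141, 0.0, 1.571]
wrist_force: [0.4, -0.4, -1.4]
finger_gap: 54.2
finger_force: 15.0
```

Request:
{"fn": "move_arm", "kwargs": {
  "moves": [
    [0, 0, 0.001, 0],
    [0, 0, 0.0015, 0],
    [0, 0, 0.0015, 0]
  ]
}}

```text
clock: 35.35
eef_pos: [593.7, -20.4, 101.9]
eef_rot: [3.141, 0.0, 1.571]
wrist_force: [-1.3, 0.4, -1.9]
finger_gap: 54.8
finger_force: 15.0
```

```bash
python3 - <<'E'
from h import *
s=manip.read_state(); print(s["clock"],s["eef_pos"],s["wrist_force"])
c=cam("side"); P=pts(c); t=s["eef_pos"]; ok=c["z_map"]>0
m=ok&(abs(P[...,0]-t[0])<6)&(abs(P[...,1]-t[1])<60)&(P[...,2]>t[2]-45)&(P[...,2]<t[2]+60); p=P[m]
for z in range(int(t[2])-42,int(t[2])+60,8):
    q=p[abs(p[:,2]-z)<4]
    if len(q): print(z,len(q),q[:,1].min().round(1),q[:,1].max().round(1))
E
```

```text
35.35 [593.70409238 -20.41065564 101.87568425] [-1.25731979  0.36949528 -1.89666   ]
59 1 0.4 0.4
67 17 5.5 8.9
75 25 5.6 9.0
83 25 5.0 8.3
91 29 -47.4 9.0
99 46 -47.6 8.2
107 52 -46.5 8.2
115 50 -46.7 9.4
123 53 -47.0 8.4
131 62 -47.5 9.3
139 61 -47.7 9.4
147 32 -47.1 8.4
```

Request:
{"fn": "move_arm", "kwargs": {
  "moves": [
    [0, 0, 0.0008, 0],
    [0, 0, 0.0008, 0]
  ]
}}

```text
clock: 35.6
eef_pos: [593.8, -20.4, 101.4]
eef_rot: [3.141, 0.0, 1.571]
wrist_force: [-2.1, -0.9, 4.4]
finger_gap: 54.7
finger_force: 15.0
```

Request:
{"fn": "move_arm", "kwargs": {
  "moves": [
    [0, 0, 0.0008, 0],
    [0, 0, 0.0008, 0]
  ]
}}

```text
clock: 35.8
eef_pos: [593.8, -20.4, 101.4]
eef_rot: [3.141, 0.0, 1.571]
wrist_force: [-5.7, -0.0, 11.7]
finger_gap: 54.5
finger_force: 15.0
```

Contact with the stand (12 N). I release a little, check, then open fully.

Request:
{"fn": "move_arm", "kwargs": {
  "moves": [
    [0, 0, -0.001, 0],
    [0, 0, -0.001, 0],
    [0, 0, -0.001, 0],
    [0, 0, -0.001, 0],
    [0, 0, -0.001, 0],
    [0, 0, -0.001, 0]
  ],
  "jaw": 0.085
}}

```text
clock: 36.4
eef_pos: [593.6, -20.4, 101.0]
eef_rot: [-3.141, 0.0, 1.571]
wrist_force: [-0.2, 0.1, -0.2]
finger_gap: 85.0
finger_force: 0.0
```

Request:
{"fn": "move_arm", "kwargs": {
  "moves": [
    [0, 0, -0.01, 0],
    [0, 0, -0.035, 0],
    [0, 0, -0.065, 0],
    [0, 0, -0.095, 0],
    [0, 0, -0.12, 0],
    [0, 0, -0.13, 0],
    [0, 0, -0.13, 0]
  ]
}}

```text
clock: 37.1
eef_pos: [594.0, -20.4, 232.4]
eef_rot: [3.139, 0.0, 1.571]
wrist_force: [0.1, 0.1, -1.0]
finger_gap: 85.3
finger_force: 0.0
```

```bash
python3 - <<'E'
from h import *
from scipy import ndimage
s=manip.read_state(); print(s["clock"],s["eef_pos"],s["wrist_force"])
for n in("side","wrist"):
    c=cam(n); P=pts(c); ok=c["z_map"]>0
    if n=="side":
        cv2.imwrite("pics/s9.png",c["frame"])
        m=ok&(np.hypot(P[...,0]-484.5,P[...,1]-239)<44)&(P[...,2]<60)&(P[...,2]>16)
        l,k=ndimage.label(m); print([(P[l==j+1].mean(0).round(0).tolist(),int((l==j+1).sum())) for j in range(k) if (l==j+1).sum()>15])
    m=ok&(abs(P[...,2]-145)<4)&(np.hypot(P[...,0]-593.5,P[...,1]+20)<36); p=P[m]
    print(n,len(p),cv2.minEnclosingCircle(p[:,:2].astype(np.float32)),np.percentile(p[:,2],[5,50,95]).round(1))
E
```

```text
37.1 [593.96998974 -20.40545758 232.38372563] [ 0.1098082   0.13989712 -1.00625994]
[([503.0, 213.0, 22.0], 112), ([448.0, 233.0, 23.0], 100), ([480.0, 260.0, 23.0], 64)]
side 238 ((593.6957397460938, -20.61795425415039), 29.720380783081055) [141.2 143.7 145.4]
wrist 1205 ((593.1882934570312, -20.511089324951172), 27.90852165222168) [142.  143.9 145.1]
```

View pics/s9.png

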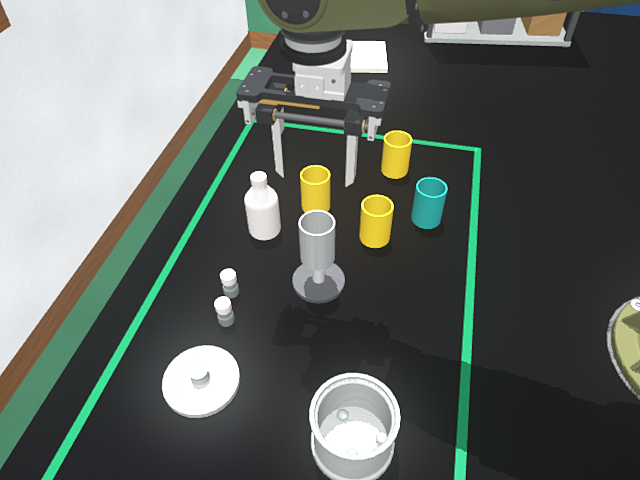

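The cup stands on the stand (317,240), the gripper is clear, the bystanders are undisturbed, and there are balls in the jar at (343,415) and (378,438). A last check that the cup is empty, then I hand in.

```bash
python3 - <<'E'
from h import *
for n in("top","wrist"):
    c=cam(n); P=pts(c); m=(c["z_map"]>0)&(np.hypot(P[...,0]-593.5,P[...,1]+20.5)<20)&(P[...,2]<125); print(n,m.sum(),np.percentile(P[m][:,2],[2,10,25,50,75]).round(1) if m.any() else "")
print(np.abs(manip.read_state()["qd"]).max(), manip.read_state()["clock"])
print(manip.sign_off())
E
```

```text
top 0 
wrist 1512 [68.6 69.2 69.6 70.2 70.6]
0.004427571439582525 37.3
the job is handed in; nothing more can be done
None
```

Handed in at 37.3 s: the cup measured empty and stood on the stand, about 1 mm off its centre. The jar holds all eight balls judging by blob area in the wrist view; some touched, so I did not count each one separately.

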